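Dial the code into the sample safe

TASK

Dial the code into the grey sample safe: roll the blue thumbwheel to 4 and the red thumbwheel to 2 and leave the yellow wheel as it stands.

Things in the scene. Friction and masses are not known exactly. Their poses are not given: they have to be found in the camera images.
- sample_safe: Fixed grey steel safe, 156 (x) x 236 (y) x 60 mm. Origin: centre of underside on the worktop; z up, x away from the robot (turned up to 0.25 rad). Three coloured thumbwheels (56 mm diameter, 20 wide) stand in a row on its lid at safe x 0, y -65, 0, +65 mm, colours in any order; axles along y, 72 mm above the worktop. Stiff (1.6 N at the bar), no clicks, stay as left; stops at 50 deg.
- blue_lug (a point): Centre of the blue wheel's thumb bar: round, 12 mm thick, 24 long along y, on a 9 mm stem, centre 50 mm from the axle, 22 off the rim. Frame turns with the wheel: y along the axle, z from axle out through the bar. Starts 43 deg towards the robot to 9 away. Numbers by the bar's lean from upright: 1 = 37.5 deg towards the robot, 2 = 12.5 towards, 3 = 12.5 away, 4 = 37.5 away from the robot.
- red_lug (a point): Centre of the red wheel's thumb bar; shape, axes and numbers as the blue one. Starts 14 to 43 deg away from the robot. At 1, 2, 3, 4 a bar's centre is at safe x -30, -11, +11, +30 mm and 112, 121, 121, 112 mm above the worktop. The number is also the row of 1 to 4 pips on the rim at the white marks on the cheeks (robot's side). Push the bar, or close on it from above across the row.
- yellow_lug (a point): Centre of the yellow wheel's thumb bar; shape, axes and numbers as the blue one. It starts up to 29 deg from upright either way and stays as it stands.

How it is judged:
By the outcome, as a careful person would: the job done as asked, in the order asked, and still so for the second after the job is handed in, with the robot touching nothing.
It also fails if it takes over 48 s, if anything falls off the work surface, if the arm or the gripper's body presses on something with over 40 N, if the wrist force passes 120 N, or if a joint passes its speed limit or range.

ROBOT

A 6-joint arm with a two-finger parallel gripper is mounted at the origin on a cart in front of the work surface, level with it; the furniture and walls round the work are solid. World frame = base frame: x ahead of the robot, y to its left, z up, the work surface at z = 0. Lengths are in mm, angles in rad, forces in N, time in s.
With the tool pointing down it reaches from about 350 to 875 mm from the base axis. Payload 4.2 kg.
Tool frame: the origin (TCP) lies midway between the tips of the shut fingers; the grasp point (between the pads) lies 19 mm behind it (tcp_to_grasp is the distance from the TCP to the grasp point, in mm); z points along the fingers, y is the line along which they close (so a half turn about z gives the same grasp; the last joint's range is limited). The gripper opens to 85 mm and grips with 20 to 120 N. Pads are 22 mm wide; open, the fingers measure 114 mm over their backs; the gripper's body (76 mm by 85 mm) begins 54 mm behind the grasp point. The pads swing forward as they close: fully open they stand 13 mm farther back than shut.
Start: joints at [1.545, 0.385, 0.008, 0, -1.194, -0.259], TCP at [175.571, 599.812, 231.312] pointing down, gripper open.
Joint ranges: [-3.14, 3.14], [-1.21, 2.06], [-1.07, 1.41], [-3.16, 2.05], [-2.99, -0.16], [-3.1, 3.1]. Speed limits (rad/s): [2.79, 2.79, 3.14, 3.14, 3.14, 3.14].

INTERFACE

Orientations are given as a unit quaternion [x, y, z, w].
In Python, from bench import read_state, get_image, job_done, tcp_to_grasp gives the robot as it stands.
- The arm moves only by the tool jog_arm, never from a script. Its argument "plan" is a list of rows, each a list of 3 entries, a list of its own where there are three numbers: the finger opening in mm, from 0 to 85.4, then the shift along the tool's x, y, z as a fraction of full scale, then the turn, a rotation vector about the tool's x, y, z as a fraction of full scale. A call has 1 to 10 rows; each row is the pose to reach, as a shift and turn from the pose commanded when the call began, along the tool's axes at that moment; what a row does not reach only later rows make up. Full scale, the value 1, is 0.1 m for a shift and 60 degrees for a turn. A row lasts 1/8 s, in which the tool goes at most 62.5 mm and 10.7 degrees, less where a joint would pass 70% of its speed; a pose out of reach is approached as far as the arm can. A call with a number of a shift or a turn outside -1 to 1 is refused whole. A call with a gripper value outside its range is refused whole. The fingers move at their own pace and stop on an object; the grip force is fixed at half the most. Time passes only in rows, so rows that repeat a pose let the fingers close. It gives the time, the measured TCP pose, the force, the opening and the grip force at its end, in the units of the state.
- read_state(): the state, without advancing time (a new reading comes with each control period).
- get_image(name): name is "scene" or "side" or "wrist"; returns a dict with "img" (400x640x3 uint8, red, green, blue), "range_z" (400x640 float32, mm along the optical axis (not along the pixel's ray), 0 where there is no reading), "intrinsics" (3x3 intrinsics, pixels), "extrinsics" (4x4, takes a point from camera to world coordinates); the wrist camera has in their place "tool_from_camera" (4x4, takes a point from camera to tool coordinates, whose origin is the TCP and whose axes are the flange's). Camera axes: x right, y down, z forward; pixel columns grow to the right and rows downward; lengths in mm; the calibration is good to about 2 mm. A picture is of the moment at which its call begins: read the wrist's pose just before it.
- job_done(): hands the job in; it is judged then, once.
The state is a dict: "clock": time; "joints": joint angles; "joint_vel": joint speeds; "joint_efforts": joint torques, N m; "position": TCP position; "ee_rot": TCP orientation; "contact_force": force on the tool from outside, world axes, zero at the start; "wrist_torque": the same for the moment, N m; "gripper_width": finger opening in mm; "grasp_force": force on a finger pad.
Only numpy, scipy, OpenCV 4.12 (cv2) and the standard library are available. Lean on these libraries where they do the work, as an engineer would, in place of code of your own. Each camera call takes 0.05 s, during which the arm holds its last target. There are 200 camera calls.

## Working session

There is one attempt and no reset: what is moved stays moved. The work goes in short steps, Python scripts to look and compute and a tool call to move; the robot and the scene stay as the last step left them, time stands still between calls to the robot, and variables do not carry over. Pictures are saved under pics/ and viewed, at most 10 in all, crops included, and the job is handed in when it is done.

Besides the shell and the picture viewer there is one more tool, called after ">>>" as a command line: name --argument value ..., lists and objects as JSON in quotes. jog_arm: Moves the arm, as the interface text tells. Its arguments: {"type":"object","properties":{"plan":{"type":"array"}},"required":["plan"]}

```bash
mkdir -p pics
cat > h.py <<'E'
import numpy as np,cv2
from bench import *
def pts(name):
    d=get_image(name); K=np.array(d["intrinsics"]);z=d["range_z"]
    v,u=np.mgrid[:400,:640]
    P=np.stack([(u-K[0,2])*z/K[0,0],(v-K[1,2])*z/K[1,1],z,np.ones_like(z)],-1)@np.array(d["extrinsics"]).T
    return d["img"],P[...,:3],z>0
E
python3 - <<'E'
from h import *
s=read_state();print(s["position"],s["ee_rot"],s["clock"],tcp_to_grasp)
for n in("scene","side"):
    i,P,ok=pts(n);cv2.imwrite(f"pics/{n}0.png",i[...,::-1])
    np.savez(f"{n}0.npz",i=i,P=P,ok=ok)
    h=cv2.cvtColor(i,cv2.COLOR_RGB2HSV)
    for c,lo,hi in(("b",100,130),("r",172,8),("y",22,35)):
        H=h[...,0];m=((H>=lo)&(H<=hi)) if lo<hi else ((H>=lo)|(H<=hi))
        m=m&(h[...,1]>130)&(h[...,2]>60)&ok&(P[...,2]>40)&(P[...,2]<140)
        q=P[m]
        if len(q)>5:
            v,u=np.nonzero(m);print(n,c,len(q),q.mean(0).round(),q.min(0).round(),q.max(0).round(),u.mean().round(),v.mean().round())
E
```

```text
[175.41511319 599.26627727 230.21837   ] [ 9.89864255e-01 -1.42012403e-01 -1.02921006e-04  1.10618760e-03] 0.0 18.700000000000003
scene b 2450 [481. -39.  71.] [ 403. -251.   40.] [ 682. 1413.  121.] 448.0 302.0
scene r 1957 [456.  29.  74.] [ 386. -181.   41.] [ 767. 1378.  127.] 403.0 292.0
scene y 453 [459. 246.  98.] [440. 238.  67.] [492. 261. 129.] 274.0 201.0
side b 1792 [ 461. -104.   68.] [ 403. -253.   40.] [ 664. 1390.  117.] 408.0 300.0
side r 1174 [427. -88.  69.] [ 386. -183.   41.] [678. 521. 123.] 376.0 292.0
side y 260 [462. 243.  95.] [440. 236.  65.] [492. 260. 125.] 292.0 195.0
```

View pics/scene0.png

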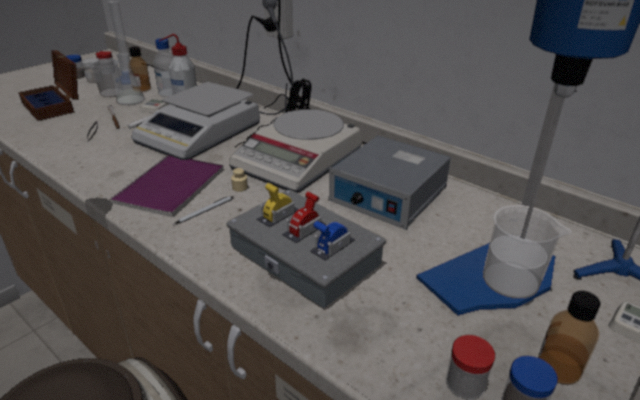

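View pics/side0.png

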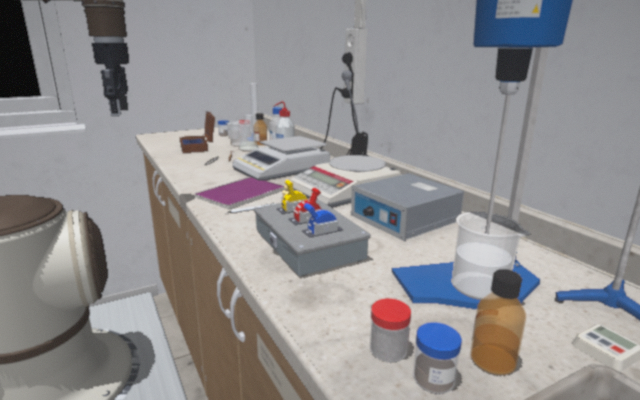

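The scene view shows the safe, with yellow at (275,203), red at (303,217) and blue at (332,237); the side view shows the same order, and a grey box stands behind the safe. Next I fit the safe pose and bars.

```bash
cat >> h.py <<'E'
def wheels(i,P,ok,roi):
    h=cv2.cvtColor(i,cv2.COLOR_RGB2HSV);out={}
    for c,lo,hi in(("b",100,130),("r",172,8),("y",22,35)):
        H=h[...,0];m=((H>=lo)&(H<=hi)) if lo<hi else ((H>=lo)|(H<=hi))
        m=m&(h[...,1]>120)&(h[...,2]>50)&ok&(P[...,2]>62)&(P[...,2]<140)
        r=np.zeros_like(m);r[roi[0]:roi[1],roi[2]:roi[3]]=1
        out[c]=P[m&r]
    return out
def safexy(q,c,th):
    e=np.array([[np.cos(th),np.sin(th)],[-np.sin(th),np.cos(th)]])
    s=(q[:,:2]-c)@e.T
    return np.c_[s,q[:,2]]
E
python3 - <<'E'
from h import *
for n,roi in(("scene",(170,270,220,400)),("side",(170,260,240,380))):
    z=np.load(n+"0.npz");i,P,ok=z["i"],z["P"],z["ok"]
    r=np.zeros_like(ok);r[roi[0]:roi[1],roi[2]:roi[3]]=1
    m=r&ok&(abs(P[...,2]-60)<3.5)&(P[...,0]<620)
    # largest component
    _,l,st,_=cv2.connectedComponentsWithStats(m.astype(np.uint8));k=1+st[1:,4].argmax()
    q=P[l==k]
    R=cv2.minAreaRect(q[:,:2].astype(np.float32));print(n,R,len(q),q[:,2].mean())
    c=np.array(R[0]);a=np.radians(R[2]);th=(a+np.pi/4)%(np.pi/2)-np.pi/4;print("th",th)
    for k,w in wheels(i,P,ok,roi).items():
        s=safexy(w,c,th)
        b=s[np.hypot(s[:,0],s[:,2]-72)>38]
        print(k,len(s),"mid",s.mean(0).round(1),"bar",len(b),b.mean(0).round(1),b.min(0).round(),b.max(0).round(), "lean",np.degrees(np.arctan2(b[:,0],b[:,2]-72)).mean().round(1))
    big=cv2.resize(i[roi[0]:roi[1],roi[2]:roi[3]],None,fx=4,fy=4,interpolation=cv2.INTER_CUBIC)
    cv2.imwrite(f"pics/{n}1.png",big[...,::-1])
# obstacles near safe
z=np.load("scene0.npz");P=z["P"][z["ok"]]
for x0 in range(300,800,50):
    print(x0,[int(P[(abs(P[:,0]-x0-25)<25)&(abs(P[:,1]-y-25)<25)][:,2].max(initial=-1)) for y in range(-100,500,50)])
E
```

```text
scene ((468.1968994140625, 185.52767944335938), (237.9146270751953, 158.02296447753906), 88.2488784790039) 4323 61.163566892509905
th -0.030562836143912975
b 774 mid [ 50.7 -45.7  86.6] bar 390 [109.2 -22.4  82.1] [-35. -78.  62.] [182.  70. 121.] lean 53.1
r 494 mid [-2.4 -3.5 97.8] bar 116 [ 14.4  -2.3 118.7] [  7. -12. 108.] [ 20.  11. 127.] lean 17.1
y 465 mid [-11.3  60.5  97.9] bar 106 [-14.   61.3 121.9] [-18.  52. 109.] [ -6.  76. 129.] lean -15.8
side ((466.9136047363281, 182.95883178710938), (235.2035369873047, 154.85440063476562), 88.57223510742188) 2233 58.32283872853986
th -0.024919198319871327
b 356 mid [ 15.9 -57.2  89.6] bar 105 [ 66.4 -27.4  89.6] [-35. -77.  62.] [173.  64. 117.] lean 26.4
r 194 mid [ 2.  -3.6 97.1] bar 51 [ 16.3  -3.2 116.4] [ 11. -12. 107.] [ 22.   9. 123.] lean 20.1
y 269 mid [-7.  60.3 94.8] bar 50 [-12.2  60.8 119. ] [-17.  53. 108.] [ -6.  76. 125.] lean -14.6
300 [5, 3, 4, 4, 4, 5, 4, 3, 4, 4, 4, 4]
350 [3, 4, 3, 63, 63, 64, 63, 63, 61, 4, 11, 17]
400 [4, 4, 3, 64, 120, 95, 92, 92, 63, 3, 12, 16]
450 [4, 3, 4, 64, 103, 126, 129, 128, 61, 4, 11, 14]
500 [18, 19, 17, 64, 64, 64, 65, 64, 61, 4, 47, 47]
550 [454, 19, 16, 4, 1, -1, -1, 58, 24, 38, 47, 47]
600 [447, 19, 4, 87, 88, 88, 89, 88, 53, 59, 56, 58]
650 [136, 19, 4, 87, 88, 87, 88, 87, 66, 68, 85, 85]
700 [312, 17, 4, 86, 88, 90, 88, 87, 67, 85, 85, 85]
750 [-1, 4, 4, 24, 91, 90, 90, 88, 66, 85, 84, 85]
```

View pics/scene1.png

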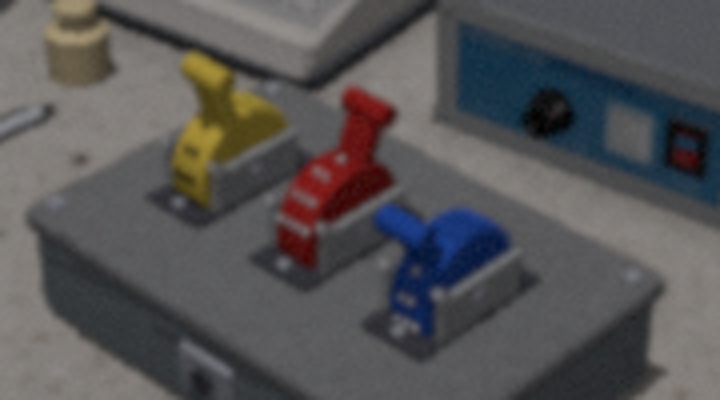

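The crop shows yellow leaning towards the robot, red leaning away about 19° (355,100), and blue leaning towards the robot about 40° (400,220). The safe is at about (467.5, 184), yaw −0.028. My plan is to push blue with the fingers shut, then pull red back from the far side.

>>> jog_arm --plan '[[0,[0.4,0.4,0],[0,0,-0.12]],[0,[0.8,0.8,0],[0,0,-0.245]],[0,[1,1,0],[0,0,-0.245]],[0,[1,1,0],[0,0,-0.245]]]'

```text
clock: 0.6
position: [244.1, 474.0, 231.4]
ee_rot: [1.0, -0.015, -0.0, 0.0]
contact_force: [-0.3, 0.5, 1.0]
gripper_width: 12.1
grasp_force: 0.0
```

>>> jog_arm --plan '[[0,[0.2,0.5,0],[0,0,0]],[0,[0.4,0.9,0],[0,0,0]],[0,[0.4,0.9,0],[0,0,0]]]'

```text
clock: 0.98
position: [281.2, 383.2, 231.3]
ee_rot: [1.0, -0.015, -0.0, 0.0]
contact_force: [0.3, 0.7, -0.0]
gripper_width: -0.1
grasp_force: 0.0
```

>>> jog_arm --plan '[[0,[0.2,0.5,0],[0,0,0]],[0,[0.4,0.9,0],[0,0,0]],[0,[0.4,0.9,0],[0,0,0]]]'

```text
clock: 1.35
position: [318.8, 292.9, 231.3]
ee_rot: [1.0, -0.015, -0.0, -0.0]
contact_force: [-0.6, 0.2, 0.7]
gripper_width: -0.3
grasp_force: 0.0
```

>>> jog_arm --plan '[[0,[0.2,0.5,0],[0,0,0]],[0,[0.4,0.9,0],[0,0,0]],[0,[0.4,0.9,0],[0,0,0]]]'

```text
clock: 1.72
position: [356.5, 202.3, 231.3]
ee_rot: [1.0, -0.015, 0.0, -0.0]
contact_force: [-0.3, 0.0, 0.2]
gripper_width: -0.0
grasp_force: 0.0
```

>>> jog_arm --plan '[[0,[0.2,0.4,0],[0,0,0]],[0,[0.4,0.8,0],[0,0,0]],[0,[0.4,0.8,0],[0,0,0]],[0,[0.4,0.8,0],[0,0,0]]]'

```text
clock: 2.22
position: [393.9, 122.8, 231.3]
ee_rot: [1.0, -0.014, 0.0, -0.0]
contact_force: [0.2, -0.8, -0.1]
gripper_width: 0.2
grasp_force: 0.0
```

>>> jog_arm --plan '[[0,[0,0.02,0.5],[0,0,0]],[0,[0,0.02,0.95],[0,0,0]],[0,[0,0.02,0.95],[0,0,0]]]'

```text
clock: 2.6
position: [391.5, 119.4, 134.1]
ee_rot: [1.0, -0.013, -0.003, 0.002]
contact_force: [-0.0, 0.2, -0.4]
gripper_width: 0.1
grasp_force: 0.0
```

>>> jog_arm --plan '[[0,[0,0,0.28],[0,0,0]],[0,[0.1,0,0.28],[0,0,0]],[0,[0.22,0,0.28],[0,0,0]],[0,[0.34,0,0.28],[0,0,0]],[0,[0.46,0,0.28],[0,0,0]],[0,[0.58,0,0.28],[0,0,0]],[0,[0.68,0,0.28],[0,0,0]],[0,[0.75,0,0.28],[0,0,0]],[0,[0.8,0,0.28],[0,0,0]],[0,[0.8,0,0.28],[0,0,0]]]'

```text
clock: 3.85
position: [474.2, 117.3, 108.4]
ee_rot: [1.0, -0.014, 0.001, -0.0]
contact_force: [-1.1, -0.2, 0.3]
gripper_width: -0.4
grasp_force: 0.2
```

```bash
cat > look.py <<'E'
import sys
from h import *
t=sys.argv[1]
for n,roi in(("scene",(170,270,220,400)),("side",(170,260,240,380))):
    i,P,ok=pts(n)
    c,th=((468.2,185.5) if n=="scene" else (466.9,183)),-0.028
    for k,w in wheels(i,P,ok&(P[...,0]<560),roi).items():
        s=safexy(w,np.array(c),th);b=s[np.hypot(s[:,0],s[:,2]-72)>40]
        if len(b): print(n,k,len(b),b.mean(0).round(1),"lean",np.degrees(np.arctan2(b[:,0],b[:,2]-72)).mean().round(1))
    if n=="scene":
        r=(150,280,220,400);cv2.imwrite(f"pics/{t}.png",cv2.resize(i[r[0]:r[1],r[2]:r[3]],None,fx=4,fy=4,interpolation=cv2.INTER_CUBIC)[...,::-1])
E
python3 look.py a
```

```text
scene b 19 [ 22.2 -75.3 115.9] lean 26.5
scene r 96 [ 14.5  -2.9 119.1] lean 17.1
scene y 96 [-14.   61.  122.3] lean -15.6
side b 31 [ 24.7 -73.4 113.8] lean 30.6
side r 39 [ 16.3  -5.4 116.8] lean 20.0
side y 36 [-13.1  58.8 119.7] lean -15.3
```

View pics/a.png

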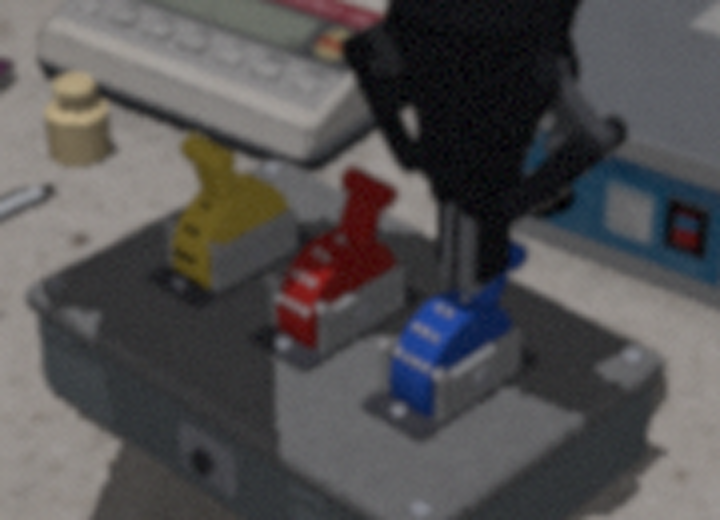

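The view shows blue leaning away at about 31° with the 4-pip row near the mark (415,360); the other two have not moved. I'll nudge it a bit more, then back off and rise.

>>> jog_arm --plan '[[0,[0.02,0,0],[0,0,0]],[0,[0.035,0,0],[0,0,0]],[0,[0.035,0,0],[0,0,0]],[0,[0.035,0,0],[0,0,0]],[0,[-0.1,0,0],[0,0,0]],[0,[-0.2,0,-0.2],[0,0,0]],[0,[-0.4,0,-0.6],[0,0,0]],[0,[-0.4,0,-0.7],[0,0,0]]]'

```text
clock: 4.95
position: [433.5, 118.8, 180.9]
ee_rot: [1.0, -0.013, 0.003, -0.002]
contact_force: [0.5, 0.7, -1.0]
gripper_width: -0.2
grasp_force: 0.0
```

```bash
python3 look.py b
python3 - <<'E'
from h import *
s=read_state();print(s["position"],s["ee_rot"])
d=get_image("wrist");cv2.imwrite("pics/w.png",d["img"][...,::-1])
E
```

```text
scene b 108 [ 23.2 -67.5 114.8] lean 28.5
scene r 98 [ 14.7  -2.5 118.8] lean 17.4
scene y 96 [-14.   60.9 122.2] lean -15.7
side b 55 [ 25.2 -69.7 112.2] lean 32.2
side r 37 [ 16.3  -5.  116.8] lean 20.0
side y 39 [-13.   59.  118.9] lean -15.5
[433.92229952 118.7442969  179.65345197] [ 0.99990239 -0.01381229  0.00176578 -0.00114221]
```

View pics/b.png

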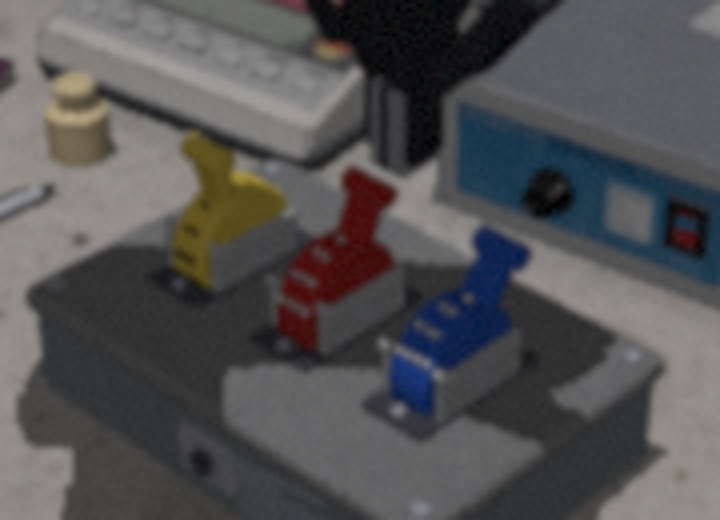

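Blue now has its 4-pip row in line with the white cheek marks (385,345)-(440,378), and the other wheels have not moved. To get true leans I'll fit rim and bar together.

```bash
cat > fit.py <<'E'
from h import *
from scipy.optimize import least_squares
for n,roi in(("scene",(170,270,220,400)),("side",(170,260,240,380))):
    D=[pts(n) for _ in range(4)]
    c,th=((468.2,185.5) if n=="scene" else (466.9,183)),-0.028
    S={k:[] for k in"bry"}
    for i,P,ok in D:
        for k,w in wheels(i,P,ok&(P[...,0]<560),roi).items(): S[k].append(safexy(w,np.array(c),th))
    for k in S:
        s=np.vstack(S[k]);s=s[s[:,2]>75]
        def f(p):
            x,z=s[:,0]-p[1],s[:,2]-72-p[2];a=np.radians(p[0])
            t=x*np.sin(a)+z*np.cos(a);q=x*np.cos(a)-z*np.sin(a)
            rim=np.where(abs(np.hypot(x,z)-28)<40,np.maximum(np.hypot(x,z)-28,0)+0,9)
            rim=abs(np.hypot(x,z)-28); bar=abs(np.hypot(q,t-50)-6)
            stem=np.where((t>27)&(t<46),abs(abs(q)-4.5),9)
            return np.minimum(np.minimum(rim,bar),np.minimum(stem,6))
        best=min((least_squares(f,[a,0,0],loss="soft_l1",bounds=([-55,-6,-4],[55,6,4])) for a in range(-45,50,10)),key=lambda r:r.cost)
        print(n,k,len(s),best.x.round(1),round(best.cost/len(s),2),s.mean(0).round(1))
E
python3 fit.py
```

```text
scene b 2094 [34.1  0.1  0.3] 1.37 [  1.6 -68.7  97.6]
scene r 1827 [22.4 -0.   0. ] 1.48 [-0.7 -4.2 99.3]
scene y 1737 [-13.4   0.4   0.5] 1.53 [-9.6 60.  98.8]
side b 1183 [33.9  0.3 -4. ] 1.71 [  4.8 -70.1  94.3]
side r 912 [22.8  0.1 -4. ] 1.87 [ 2.9 -5.8 95.6]
side y 975 [-12.3   0.2  -3.9] 1.85 [-5.4 59.6 95.5]
```

Blue is fitted at about 34–35°. I'll nudge it 1.5 mm past the last push (about 2°), then rise.

>>> jog_arm --plan '[[0,[0,0,0.4],[0,0,0]],[0,[0,0,0.7],[0,0,0]],[0,[0.2,0,0.7],[0,0,0]],[0,[0.35,0,0.7],[0,0,0]],[0,[0.42,0,0.7],[0,0,0]],[0,[0.45,0,0.7],[0,0,0]],[0,[0.45,0,0.7],[0,0,0]],[0,[0.45,0,0.7],[0,0,0]],[0,[0.3,0,0.7],[0,0,0]],[0,[0.3,0,0.3],[0,0,0]]]'

```text
clock: 6.75
position: [459.5, 116.0, 146.1]
ee_rot: [1.0, -0.014, -0.004, 0.002]
contact_force: [1.1, 0.2, 0.6]
gripper_width: 0.0
grasp_force: 0.0
```

>>> jog_arm --plan '[[0,[0,0,-0.4],[0,0,0]],[0,[0,0,-0.5],[0,0,0]],[0,[0,0,-0.5],[0,0,0]]]'

```text
clock: 7.12
position: [462.7, 117.5, 198.6]
ee_rot: [1.0, -0.014, 0.0, -0.001]
contact_force: [-0.5, 0.2, -0.4]
gripper_width: -0.3
grasp_force: 0.0
```

```bash
python3 fit.py
```

```text
scene b 2110 [35.6  0.2  0.3] 1.23 [  1.7 -68.2  97.6]
scene r 1859 [22.3  0.1  0.2] 1.36 [-0.3 -3.9 99.4]
scene y 1726 [-12.8   0.2   0.4] 1.53 [-9.8 60.1 98.8]
side b 1252 [35.6  0.1 -3.9] 1.58 [  4.6 -69.1  94.6]
side r 927 [23.2  0.  -4. ] 1.74 [ 2.3 -5.4 95.7]
side y 977 [-12.1   0.   -4. ] 1.83 [-5.4 59.7 95.4]
```

Blue is at about 36°, which is good. Next I go over and behind red, descend, and pull it towards the robot.

>>> jog_arm --plan '[[0,[0.3,-0.3,0],[0,0,0]],[0,[0.53,-0.67,0],[0,0,0]],[0,[0.53,-0.67,0],[0,0,0]],[0,[0.53,-0.67,0.4],[0,0,0]],[0,[0.53,-0.67,0.85],[0,0,0]],[0,[0.53,-0.67,0.85],[0,0,0]],[0,[0.53,-0.67,0.85],[0,0,0]]]'

```text
clock: 8.4
position: [519.2, 183.1, 114.8]
ee_rot: [1.0, -0.014, 0.001, -0.0]
contact_force: [0.3, 0.5, 0.8]
gripper_width: -0.2
grasp_force: 0.0
```

>>> jog_arm --plan '[[0,[-0.1,0,0],[0,0,0]],[0,[-0.2,0,0],[0,0,0]],[0,[-0.3,0,0],[0,0,0]],[0,[-0.38,0,0],[0,0,0]],[0,[-0.43,0,0],[0,0,0]],[0,[-0.44,0,0],[0,0,0]],[0,[-0.44,0,0],[0,0,0]],[0,[-0.35,0,0],[0,0,0]],[0,[-0.1,0,-0.2],[0,0,0]],[0,[-0.1,0,-0.7],[0,0,0]]]'

```text
clock: 9.65
position: [508.2, 182.0, 181.0]
ee_rot: [1.0, -0.015, -0.003, 0.002]
contact_force: [0.3, 0.5, 0.4]
gripper_width: 0.1
grasp_force: 0.0
```

```bash
python3 fit.py; python3 look.py c
```

```text
scene b 2180 [35.4  0.2  0.4] 1.18 [  2.5 -68.3  98.5]
scene r 1815 [-13.1   0.4   0.7] 1.35 [ -9.4  -4.1 101.6]
scene y 1733 [-13.2   0.4   0.6] 1.44 [-9.5 60.2 99. ]
side b 1290 [35.5  0.2 -3.7] 1.53 [  5.3 -68.9  95.3]
side r 1000 [-12.4   0.6  -3.6] 1.7 [-5.1 -5.1 96.8]
side y 833 [-12.5   0.4  -3.7] 1.7 [-9.7 59.1 97.4]
scene b 133 [ 25.  -67.5 114.3] lean 30.5
scene r 127 [-11.8  -1.  121.2] lean -12.4
scene y 95 [-14.1  60.8 122.3] lean -15.7
side b 65 [ 26.7 -67.8 111.9] lean 33.7
side r 46 [-12.8  -4.6 120.1] lean -15.0
side y 42 [-12.9  55.8 119.4] lean -15.2
```

View pics/c.png

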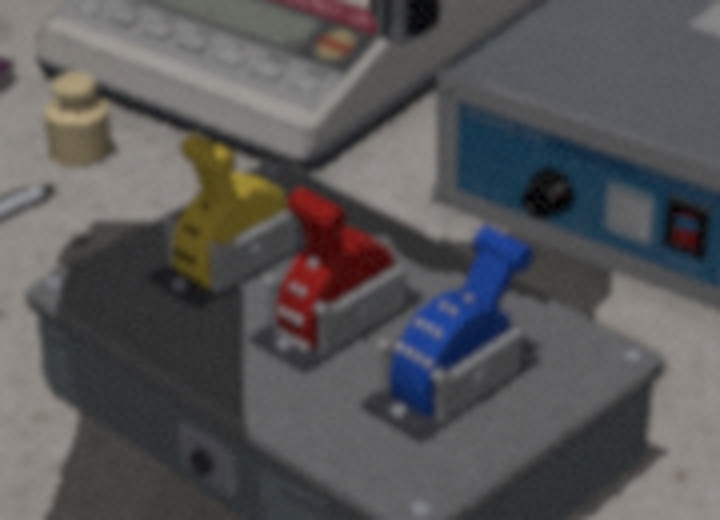

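Red sits at about −12.7° with its 2-pip row at the marks (300,290), parallel to yellow. Blue is at about 35.5° with its 4-pip row at the marks, and yellow is unchanged at about −13°. The arm is clear, so I'm handing in.

>>> jog_arm --plan '[[0,[0,0,-0.3],[0,0,0]],[0,[0,0,-0.4],[0,0,0]],[0,[0,0,-0.4],[0,0,0]],[0,[0,0,-0.4],[0,0,0]]]'

```text
clock: 10.65
position: [507.7, 182.9, 222.2]
ee_rot: [1.0, -0.014, -0.001, 0.0]
contact_force: [-0.1, 1.0, 0.5]
gripper_width: -0.0
grasp_force: 0.0
```

```bash
python3 -c "from bench import *;print(job_done())"
```

```text
the job is handed in; nothing more can be done
None
```

I dialled blue to 4 (about 35.5° away against 37.5° nominal), then red to 2 (about 12.7° towards the robot), left yellow where it stood, and handed the job in at about 11 s with the arm clear; no verdict was returned.

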